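Change label rolls and knock their spindles tight

ROBOT

A 7-joint arm with a two-finger parallel gripper is mounted at the origin on a cart in front of the work surface, level with it; the furniture and walls round the work are solid. World frame = base frame: x ahead of the robot, y to its left, z up, the work surface at z = 0. Lengths are in m, angles in rad, forces in N, time in s.
With the tool pointing down it reaches from about 0.4 to 0.925 m from the base axis. Payload 4.1 kg.
Tool frame: the origin (TCP) lies at the very end of the fingers, on their centre line; the grasp point (between the pads) lies 19 mm behind it; z points along the fingers, y is the line along which they close (so a half turn about z gives the same grasp; the last joint's range is limited). The gripper opens to 85 mm and grips with 20 to 120 N. Pads are 22 mm wide; open, the fingers measure 114 mm over their backs; the gripper's body (76 mm by 85 mm) begins 54 mm behind the grasp point. The pads swing forward as they close: fully open they stand 13 mm farther back than shut.
Start: joints at [1.06, 0.398, 0.045, 1.537, -0.019, 1.207, -0.051], TCP at [0.26, -0.596, 0.231] pointing down, gripper open.
Joint ranges: [-2.82, 2.82], [-0.49, 2.23], [-1.37, 1.46], [0, 2.46], [-1.36, 4.5], [0.23, 2], [-2.94, 2.94]. Speed limits (rad/s): [2.57, 2.57, 3.14, 3.14, 3.14, 3.14, 3.14].

INTERFACE

Orientations are given as a unit quaternion [w, x, y, z].
In Python, from workcell import r, camrig, workorder, sensors gives the robot as it stands (r), with the cameras (camrig), the job (workorder) and the readings (sensors).
- The arm moves only by the shell command python3 inch.py FILE [OPENING], which reads ROWS from the file FILE. ROWS is 1 to 5 rows, parted by semicolons, with the numbers parted by commas; each row has 6 numbers: dx, dy, dz in m, then a rotation vector rx, ry, rz in rad; each row shifts and turns the commanded pose from where the row before left it, along the tool's axes as they then stand; what a row does not reach is not made up. A row lasts 1/8 s, in which the tool goes at most 0.0625 m and 0.188 rad, less where a joint would pass 70% of its speed; a pose out of reach is approached as far as the arm can. OPENING is the finger opening in m, set as the command begins (- or left out keeps the last). The fingers move at their own pace and stop on an object; the grip force is fixed at half the most. Time passes only in rows, so rows that do not move let the fingers close. It prints the time, the measured TCP pose, the force, the opening and the grip force at its end. Input that does not fit is refused with a message, and nothing moves.
- sensors.sense(): the state, without advancing time (a new reading comes with each control period).
- camrig.get_image(name): name is "scene" or "top"; returns the picture (420x560x3 uint8, red, green, blue); there is no depth.
- camrig.get_calibration(name): a dict with "mtx" (3x3 intrinsics, pixels), "T" (4x4, takes a point from camera to world coordinates). Camera axes: x right, y up, looking along -z (the intrinsics and any distortion apply to the point x, -y, -z); pixel columns grow to the right and rows downward; lengths in m; the calibration is good to about 2 mm. A picture is of the moment at which its call begins. get_calibration takes no time and is no camera call.
- workorder.close_job(): hands the job in; it is judged then, once.
The state is a dict: "time": time; "joint_positions": joint angles; "dq": joint speeds; "effort": joint torques, N m; "tcp_pos": TCP position; "ee_rot": TCP orientation; "wrist_force": force on the tool from outside, world axes, zero at the start; "wrist_torque": the same for the moment, N m; "gripper_width": finger opening in m; "gripper_force": force on a finger pad.
Only numpy, scipy, OpenCV 4.12 (cv2) and the standard library are available. Lean on these libraries where they do the work, as an engineer would, in place of code of your own. Each camera call takes 0.05 s, during which the arm holds its last target. There are 200 camera calls.

TASK

Clear the empty cardboard cores off the spindles of the wooden stand into the grey tray, then put every label roll on the desk onto a spindle, one roll to a spindle and fully home (any roll on any spindle), and lock each loaded spindle by knocking its pin down with the mallet until it stays down. Never lock a spindle that has no roll fully home on it, and never push a pin with the gripper. Finally stand the mallet back on its face in the middle of its cork mat; leave the other things on the desk alone.

Things in the scene. Friction and masses are not known exactly. Their poses are not given: they have to be found in the camera images.
- stand: fixed brown plank, 110 (x) x 340 (y) x 18 mm high, origin under its centre; three upright steel spindles stand 110 mm apart along its y. Each: 22 mm diameter, coned top, rising 44 mm from a black seat collar (48 mm across, top 26 mm above the desk) to 70 mm above the desk, with a locking pin standing out of its top
- seat_left (a point): centre of the top of the seat collar of the left spindle (left = the stand's +y), 26 mm above the desk: the origin of a roll that is fully home lies here; z up
- seat_middle (a point): centre of the top of the seat collar of the middle spindle (left = the stand's +y), 26 mm above the desk: the origin of a roll that is fully home lies here; z up
- seat_right (a point): centre of the top of the seat collar of the right spindle (left = the stand's +y), 26 mm above the desk: the origin of a roll that is fully home lies here; z up
- pin_left (a joint): travel of the left spindle's locking pin: 0 = up (top of its 14 mm steel cap 62 mm above the seat), 0.014 m = fully down (48 mm above it), on the spindle's axis. An over-centre spring pushes it up with about 9 N at first, less and less to half way: short of that it springs back up, past it it snaps down and stays down for good
- pin_middle (a joint): travel of the middle spindle's locking pin: 0 = up (top of its 14 mm steel cap 62 mm above the seat), 0.014 m = fully down (48 mm above it), on the spindle's axis. An over-centre spring pushes it up with about 9 N at first, less and less to half way: short of that it springs back up, past it it snaps down and stays down for good
- pin_right (a joint): travel of the right spindle's locking pin: 0 = up (top of its 14 mm steel cap 62 mm above the seat), 0.014 m = fully down (48 mm above it), on the spindle's axis. An over-centre spring pushes it up with about 9 N at first, less and less to half way: short of that it springs back up, past it it snaps down and stays down for good
- roll_low: white paper label roll on a cardboard core, 32 mm high, 56 mm outside diameter, bore 28 mm right through, 100 g, standing on its end; origin at the centre of its lower end, z along its bore (up). May be absent
- roll_mid: white paper label roll on a cardboard core, 38 mm high, 56 mm outside diameter, bore 28 mm right through, 100 g, standing on its end; origin at the centre of its lower end, z along its bore (up). May be absent
- roll_tall: white paper label roll on a cardboard core, 44 mm high, 56 mm outside diameter, bore 28 mm right through, 100 g, standing on its end; origin at the centre of its lower end, z along its bore (up). May be absent
- core_a: bare brown cardboard core tube, 35 mm outside diameter, bore 28 mm, 44 mm high, 20 g, at the start standing on one of the spindles, on its seat; origin at the centre of its lower end, z along its bore (up). May be absent
- core_b: bare brown cardboard core tube, 35 mm outside diameter, bore 28 mm, 44 mm high, 20 g, at the start standing on one of the spindles, on its seat; origin at the centre of its lower end, z along its bore (up). May be absent
- core_c: bare brown cardboard core tube, 35 mm outside diameter, bore 28 mm, 44 mm high, 20 g, at the start standing on one of the spindles, on its seat; origin at the centre of its lower end, z along its bore (up). May be absent
- tray: fixed open grey plastic tray on the left of the desk, 120 (its x) x 170 (its y) x 25 mm high, walls and floor 4 mm thick; origin at the centre of its underside; for the empty cores, standing or lying
- mallet: beech mallet, 250 g, standing on one rubber-faced end of its head with the handle level: head 46 x 46 mm and 70 mm high; handle 18 x 18 mm, leaves the head along the mallet's -x at mid-height (35 mm above the origin) from 21 to 136 mm from the head's axis. Origin at the centre of the lower striking face, z up through the head
- mat: fixed cork mat, 130 x 130 x 4 mm, lying on the desk, on which the mallet stands; origin at the centre of its underside
- coffee_glass: drinking glass, 78 mm across, 88 mm high, behind the stand; origin at the centre of its underside; to be left alone
- notes_pad: pale pad of sticky notes, 66 x 66 x 13 mm, far left beyond the tray; origin at the centre of its underside; to be left alone
- eraser: eraser, 19 x 46 x 12 mm, behind the stand on the left; origin at the centre of its underside; to be left alone
- binder_clip: black binder clip, 22 x 32 x 35 mm, behind left of the stand; origin at the centre of its underside; to be left alone
- marker: black marker pen, 17 x 132 x 17 mm, lying front right; origin at the centre of its underside; to be left alone
- charger: black charger brick, 74 x 74 x 28 mm, right of the mallet mat; origin at the centre of its underside; to be left alone

How it is judged:
On the way, in this order (a step that is already met when the one before it is completed fails the run):
1. a roll is fully home on a spindle ((((horizontal distance between roll_low and seat_left below 0.006 m and z of roll_low in the frame of seat_left below 0.004 m and angle between roll_low's own z axis and vertical below 0.08 rad) or (horizontal distance between roll_mid and seat_left below 0.006 m and z of roll_mid in the frame of seat_left below 0.004 m and angle between roll_mid's own z axis and vertical below 0.08 rad) or (horizontal distance between roll_tall and seat_left below 0.006 m and z of roll_tall in the frame of seat_left below 0.004 m and angle between roll_tall's own z axis and vertical below 0.08 rad)) or ((horizontal distance between roll_low and seat_middle below 0.006 m and z of roll_low in the frame of seat_middle below 0.004 m and angle between roll_low's own z axis and vertical below 0.08 rad) or (horizontal distance between roll_mid and seat_middle below 0.006 m and z of roll_mid in the frame of seat_middle below 0.004 m and angle between roll_mid's own z axis and vertical below 0.08 rad) or (horizontal distance between roll_tall and seat_middle below 0.006 m and z of roll_tall in the frame of seat_middle below 0.004 m and angle between roll_tall's own z axis and vertical below 0.08 rad)) or ((horizontal distance between roll_low and seat_right below 0.006 m and z of roll_low in the frame of seat_right below 0.004 m and angle between roll_low's own z axis and vertical below 0.08 rad) or (horizontal distance between roll_mid and seat_right below 0.006 m and z of roll_mid in the frame of seat_right below 0.004 m and angle between roll_mid's own z axis and vertical below 0.08 rad) or (horizontal distance between roll_tall and seat_right below 0.006 m and z of roll_tall in the frame of seat_right below 0.004 m and angle between roll_tall's own z axis and vertical below 0.08 rad)))), for 0.2 s.
2. a pin has been struck with the mallet (((contact force between mallet and pin_left above 1.5 N and value of joint pin_left above 0.002 m) or (contact force between mallet and pin_middle above 1.5 N and value of joint pin_middle above 0.002 m) or (contact force between mallet and pin_right above 1.5 N and value of joint pin_right above 0.002 m))).
At the end, for the whole second after the job is handed in: Each roll is on its own spindle (6 mm off axis, 4 mm off its seat, 0.08 rad tilt at most) with that pin down over 11 mm; pins of empty spindles up (under 4 mm); all cores at rest in the tray; the mallet at rest on its face within 35 mm of the mat's centre, tilted under 0.08 rad ((((horizontal distance between roll_low and seat_left below 0.006 m and z of roll_low in the frame of seat_left below 0.004 m and angle between roll_low's own z axis and vertical below 0.08 rad) and value of joint pin_left above 0.011 m) or ((horizontal distance between roll_low and seat_middle below 0.006 m and z of roll_low in the frame of seat_middle below 0.004 m and angle between roll_low's own z axis and vertical below 0.08 rad) and value of joint pin_middle above 0.011 m) or ((horizontal distance between roll_low and seat_right below 0.006 m and z of roll_low in the frame of seat_right below 0.004 m and angle between roll_low's own z axis and vertical below 0.08 rad) and value of joint pin_right above 0.011 m)) and (((horizontal distance between roll_mid and seat_left below 0.006 m and z of roll_mid in the frame of seat_left below 0.004 m and angle between roll_mid's own z axis and vertical below 0.08 rad) and value of joint pin_left above 0.011 m) or ((horizontal distance between roll_mid and seat_middle below 0.006 m and z of roll_mid in the frame of seat_middle below 0.004 m and angle between roll_mid's own z axis and vertical below 0.08 rad) and value of joint pin_middle above 0.011 m) or ((horizontal distance between roll_mid and seat_right below 0.006 m and z of roll_mid in the frame of seat_right below 0.004 m and angle between roll_mid's own z axis and vertical below 0.08 rad) and value of joint pin_right above 0.011 m)) and (((horizontal distance between roll_tall and seat_left below 0.006 m and z of roll_tall in the frame of seat_left below 0.004 m and angle between roll_tall's own z axis and vertical below 0.08 rad) and value of joint pin_left above 0.011 m) or ((horizontal distance between roll_tall and seat_middle below 0.006 m and z of roll_tall in the frame of seat_middle below 0.004 m and angle between roll_tall's own z axis and vertical below 0.08 rad) and value of joint pin_middle above 0.011 m) or ((horizontal distance between roll_tall and seat_right below 0.006 m and z of roll_tall in the frame of seat_right below 0.004 m and angle between roll_tall's own z axis and vertical below 0.08 rad) and value of joint pin_right above 0.011 m)) and (((horizontal distance between roll_low and seat_left below 0.006 m and z of roll_low in the frame of seat_left below 0.004 m and angle between roll_low's own z axis and vertical below 0.08 rad) or (horizontal distance between roll_mid and seat_left below 0.006 m and z of roll_mid in the frame of seat_left below 0.004 m and angle between roll_mid's own z axis and vertical below 0.08 rad) or (horizontal distance between roll_tall and seat_left below 0.006 m and z of roll_tall in the frame of seat_left below 0.004 m and angle between roll_tall's own z axis and vertical below 0.08 rad)) or value of joint pin_left below 0.004 m) and (((horizontal distance between roll_low and seat_middle below 0.006 m and z of roll_low in the frame of seat_middle below 0.004 m and angle between roll_low's own z axis and vertical below 0.08 rad) or (horizontal distance between roll_mid and seat_middle below 0.006 m and z of roll_mid in the frame of seat_middle below 0.004 m and angle between roll_mid's own z axis and vertical below 0.08 rad) or (horizontal distance between roll_tall and seat_middle below 0.006 m and z of roll_tall in the frame of seat_middle below 0.004 m and angle between roll_tall's own z axis and vertical below 0.08 rad)) or value of joint pin_middle below 0.004 m) and (((horizontal distance between roll_low and seat_right below 0.006 m and z of roll_low in the frame of seat_right below 0.004 m and angle between roll_low's own z axis and vertical below 0.08 rad) or (horizontal distance between roll_mid and seat_right below 0.006 m and z of roll_mid in the frame of seat_right below 0.004 m and angle between roll_mid's own z axis and vertical below 0.08 rad) or (horizontal distance between roll_tall and seat_right below 0.006 m and z of roll_tall in the frame of seat_right below 0.004 m and angle between roll_tall's own z axis and vertical below 0.08 rad)) or value of joint pin_right below 0.004 m) and x of core_a in the frame of tray between -0.058 and 0.058 m and y of core_a in the frame of tray between -0.083 and 0.083 m and z of each of core_a, core_b, core_c in the frame of tray below 0.03 m and linear speed of each of core_a, core_b, core_c, mallet below 0.03 m/s and x of core_b in the frame of tray between -0.058 and 0.058 m and y of core_b in the frame of tray between -0.083 and 0.083 m and x of core_c in the frame of tray between -0.058 and 0.058 m and y of core_c in the frame of tray between -0.083 and 0.083 m and horizontal distance between mallet and mat below 0.035 m and z of mallet in the frame of mat below 0.009 m and angle between mallet's own z axis and vertical below 0.08 rad); the robot touches nothing.
It fails at once if a pin is knocked down on a spindle without a roll fully home ((value of joint pin_left above 0.009 m and not ((horizontal distance between roll_low and seat_left below 0.006 m and z of roll_low in the frame of seat_left below 0.004 m and angle between roll_low's own z axis and vertical below 0.08 rad) or (horizontal distance between roll_mid and seat_left below 0.006 m and z of roll_mid in the frame of seat_left below 0.004 m and angle between roll_mid's own z axis and vertical below 0.08 rad) or (horizontal distance between roll_tall and seat_left below 0.006 m and z of roll_tall in the frame of seat_left below 0.004 m and angle between roll_tall's own z axis and vertical below 0.08 rad))) or (value of joint pin_middle above 0.009 m and not ((horizontal distance between roll_low and seat_middle below 0.006 m and z of roll_low in the frame of seat_middle below 0.004 m and angle between roll_low's own z axis and vertical below 0.08 rad) or (horizontal distance between roll_mid and seat_middle below 0.006 m and z of roll_mid in the frame of seat_middle below 0.004 m and angle between roll_mid's own z axis and vertical below 0.08 rad) or (horizontal distance between roll_tall and seat_middle below 0.006 m and z of roll_tall in the frame of seat_middle below 0.004 m and angle between roll_tall's own z axis and vertical below 0.08 rad))) or (value of joint pin_right above 0.009 m and not ((horizontal distance between roll_low and seat_right below 0.006 m and z of roll_low in the frame of seat_right below 0.004 m and angle between roll_low's own z axis and vertical below 0.08 rad) or (horizontal distance between roll_mid and seat_right below 0.006 m and z of roll_mid in the frame of seat_right below 0.004 m and angle between roll_mid's own z axis and vertical below 0.08 rad) or (horizontal distance between roll_tall and seat_right below 0.006 m and z of roll_tall in the frame of seat_right below 0.004 m and angle between roll_tall's own z axis and vertical below 0.08 rad)))).
It fails at once if the fingers or arm push a pin (contact force between any of the fingers, the arm and pin_left above 3 N or contact force between any of the fingers, the arm and pin_middle above 3 N or contact force between any of the fingers, the arm and pin_right above 3 N).
It fails at once if one of the other things on the desk is disturbed (moved over 20 mm) (distance of any of coffee_glass, notes_pad, eraser, binder_clip, marker, charger from where it was at the start of the episode above 0.02 m).
Of core_a, core_b, core_c only 2 to 3 are there at a start; the rules pass over those that are not, and their reading is None.
Of roll_low, roll_mid, roll_tall only 2 to 3 are there at a start; the rules pass over those that are not, and their reading is None.
At some moment in a run one of roll_low, roll_mid, roll_tall may be knocked a few centimetres aside while the robot is not near it.
It also fails if it takes over 210 s, if anything falls off the work surface, if the arm or the gripper's body presses on something with over 40 N, if the wrist force passes 120 N, or if a joint passes its speed limit or range.

## Working session

There is one attempt and no reset: what is moved stays moved. The work goes in short steps, Python scripts to look and compute and a shell command to move; the robot and the scene stay as the last step left them, time stands still between calls to the robot, and variables do not carry over. Pictures are saved under pics/ and viewed, at most 14 in all, crops included, and the job is handed in when it is done.

```bash
ls; mkdir -p pics; python3 - <<'E'
from workcell import r, camrig, workorder, sensors
import cv2
print(sensors.sense())
for n in("scene","top"):
    c=camrig.get_calibration(n); print(n,c)
    im=camrig.get_image(n)[:,:,::-1]; cv2.imwrite(f"pics/{n}0.png",cv2.resize(im,(800,600),interpolation=cv2.INTER_CUBIC))
E
```

```text
inch.py
pics
workcell.py
{'time': 0.0, 'joint_positions': array([ 1.05997846,  0.39916169,  0.04503389,  1.53787449, -0.01870076,
        1.20683956, -0.05068373]), 'dq': array([ 8.87335688e-05,  8.15968025e-04,  1.31860448e-03, -9.57892384e-04,
        6.04007593e-04, -6.35376143e-04,  6.68727534e-04]), 'effort': array([-3.97059648e-05, -4.75116813e+01,  1.36441849e+00, -2.54220951e+01,
        1.14515351e-02,  9.33671632e-03, -4.26017834e-07]), 'tcp_pos': array([ 0.25995575, -0.59508722,  0.23028547]), 'ee_rot': array([-8.95867353e-04,  9.78862024e-01,  2.04519613e-01, -2.52688323e-04]), 'wrist_force': array([ 0.22018654, -0.08659162, -0.4697417 ]), 'wrist_torque': array([-0.03847622, -0.01373745,  0.02764364]), 'gripper_force': 0.0, 'gripper_width': 0.08526148609551029}
scene {'mtx': array([[438.72226282,   0.        , 285.08969205],
       [  0.        , 438.72226282, 208.37705726],
       [  0.        ,   0.        ,   1.        ]]), 'T': array([[ 0.62304956,  0.45484293, -0.63633887, -0.21529106],
       [-0.78206436,  0.34812062, -0.51690171, -0.64967069],
       [-0.0135864 ,  0.81971333,  0.57261284,  0.78241869],
       [ 0.        ,  0.        ,  0.        ,  1.        ]])}
top {'mtx': array([[450.21863604,   0.        , 278.34333409],
       [  0.        , 450.21863604, 205.84738737],
       [  0.        ,   0.        ,   1.        ]]), 'T': array([[-0.04380423,  0.97486457, -0.21844968,  0.26754533],
       [-0.99903721, -0.04327276,  0.00721896, -0.015027  ],
       [-0.00241542,  0.21855558,  0.97582151,  1.55956622],
       [ 0.        ,  0.        ,  0.        ,  1.        ]])}
```

View pics/top0.png

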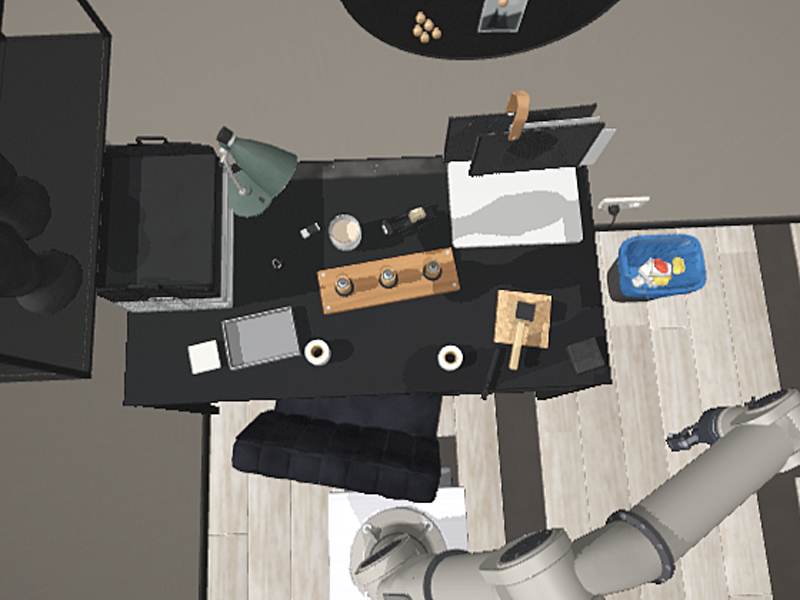

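View pics/scene0.png

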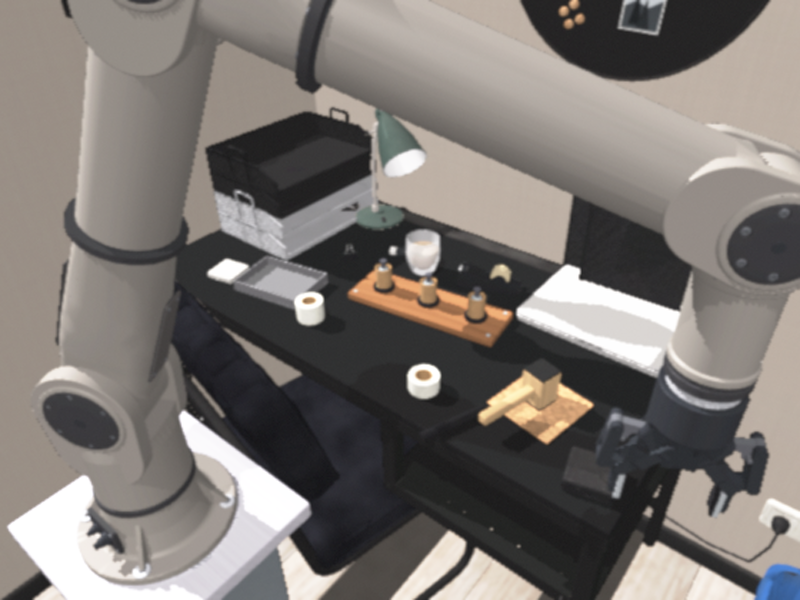

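The top view shows two rolls at about (317,351) and (450,357), and cores on all three spindles at (344,286), (388,278) and (432,269). The tray is at (261,337) and the mallet head is at (524,311) on its mat, with the handle toward the robot. The scene view agrees. Next I'll measure on rectified planes.

```bash
cat > h.py <<'E'
import numpy as np, cv2
from workcell import r, camrig, workorder, sensors
X0,X1,Y0,Y1=0.35,0.85,-0.42,0.42   # rectified window, 1 px = 1 mm; row 0 = far x, col 0 = +y
def proj(n,P):
    c=camrig.get_calibration(n); T=c["T"]; p=(np.atleast_2d(P)-T[:3,3])@T[:3,:3]
    p=p*[1,-1,-1]; q=p@c["mtx"].T; return q[:,:2]/q[:,2:]
def rect(n,im,z):
    W=np.array([[X1,Y1,z],[X1,Y0,z],[X0,Y0,z],[X0,Y1,z]])
    d=np.float32([[0,0],[(Y1-Y0)*1e3,0],[(Y1-Y0)*1e3,(X1-X0)*1e3],[0,(X1-X0)*1e3]])
    H=cv2.getPerspectiveTransform(np.float32(proj(n,W)),d)
    return cv2.warpPerspective(im,H,(int((Y1-Y0)*1000),int((X1-X0)*1000)),flags=cv2.INTER_LINEAR)
def w(c): return X1-c[1]/1e3, Y1-c[0]/1e3
def ray(n,uv):
    c=camrig.get_calibration(n); T=c["T"]; d=np.linalg.inv(c["mtx"])@[*uv,1]; d=T[:3,:3]@(d*[1,-1,-1]); return T[:3,3],d
def blobs(m,amin):
    k,l,s,c=cv2.connectedComponentsWithStats(m.astype(np.uint8))
    return [(s[i,4],s[i,:4],c[i],l==i) for i in range(1,k) if s[i,4]>amin]
E
python3 - <<'E'
from h import *
for n in("top","scene"):
    im=camrig.get_image(n)[:,:,::-1].copy(); cv2.imwrite(f"pics/{n}_raw.png",im)
t=cv2.imread("pics/top_raw.png"); s=cv2.imread("pics/scene_raw.png")
a=rect("top",t,0.018); hsv=cv2.cvtColor(a,cv2.COLOR_BGR2HSV)
m=(hsv[:,:,1]>90)&(hsv[:,:,2]>70)&(hsv[:,:,0]<25)
for A,bb,c,l in blobs(m,2000):
    p=cv2.findNonZero(l.astype(np.uint8)); R=cv2.minAreaRect(p); print("orange",A,w(R[0]),R[1:],bb)
for n,i in(("top",t),("scene",s)):
    a=rect(n,i,0.038); h=cv2.cvtColor(a,cv2.COLOR_BGR2HSV); m=(h[:,:,1]<50)&(h[:,:,2]>170)
    for A,bb,c,l in blobs(m,400):print(n,"white",A,w(bb[:2]+bb[2:]/2),bb[2:])
cv2.imwrite("pics/rect_top.png",rect("top",t,0.018)[100:,:800])
cv2.imwrite("pics/crop_s.png",cv2.resize(s[150:320,190:430],(800,567),interpolation=cv2.INTER_CUBIC))
E
```

```text
orange 35027 (0.6496445617675781, -0.0031063842773437766) ((115.33827209472656, 343.5321960449219), 81.9106216430664) [247 121 353 159]
orange 7203 (0.537983673095703, -0.33467181396484375) ((115.96187591552734, 133.31483459472656), 9.246112823486328) [700 248 120 138]
top white 32444 (np.float64(0.7849999999999999), np.float64(-0.293)) [254 130]
top white 413 (np.float64(0.7695), np.float64(0.379)) [  4 151]
top white 4477 (np.float64(0.771), np.float64(0.09649999999999997)) [75 86]
top white 12303 (np.float64(0.5229999999999999), np.float64(0.2895)) [145 122]
top white 830 (np.float64(0.481), np.float64(0.411)) [18 70]
top white 1853 (np.float64(0.4765), np.float64(0.1725)) [57 59]
top white 1786 (np.float64(0.44949999999999996), np.float64(-0.14399999999999996)) [58 57]
top white 2507 (np.float64(0.36), np.float64(0.3455)) [149  20]
top white 851 (np.float64(0.356), np.float64(-0.16499999999999998)) [90 12]
scene white 11211 (np.float64(0.774), np.float64(0.11149999999999999)) [137 152]
scene white 37983 (np.float64(0.77), np.float64(-0.29750000000000004)) [245 160]
scene white 2237 (np.float64(0.5905), np.float64(0.38549999999999995)) [69 51]
scene white 14195 (np.float64(0.4805), np.float64(0.21899999999999997)) [216 127]
scene white 3537 (np.float64(0.45299999999999996), np.float64(0.39349999999999996)) [53 82]
scene white 3454 (np.float64(0.4335), np.float64(-0.15550000000000003)) [73 81]
```

View pics/rect_top.png

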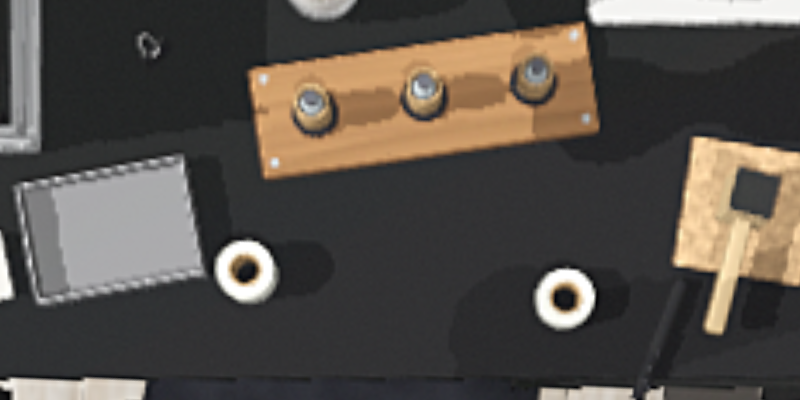

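View pics/crop_s.png

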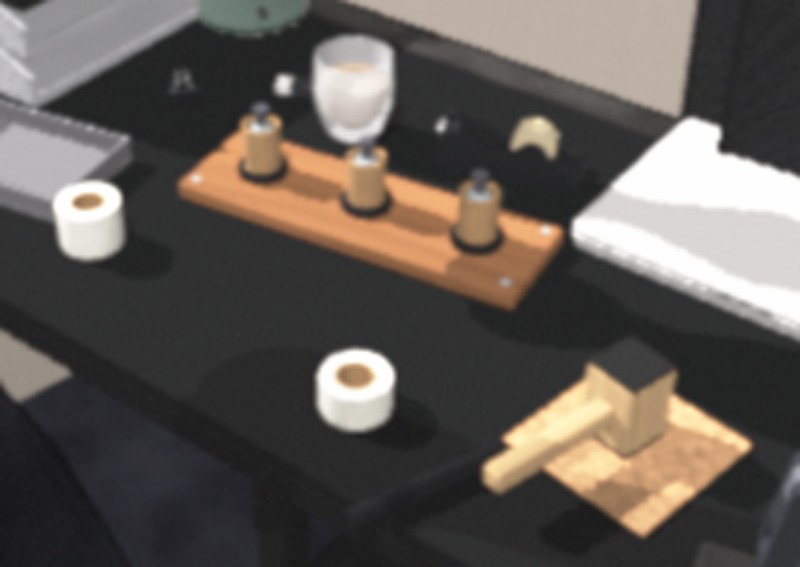

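The rectified view gives the plank's screws at (263,79), (573,35), (586,118) and (275,162), so the stand's yaw is about 8.1°. The left roll looks tall and the right one low. I'll fit the rolls by silhouette in both cameras and overlay the spindle model.

```bash
cat > fit.py <<'E'
from h import *
from scipy.optimize import minimize
def cyl(x,y,h,z0=0,R=.028):
    a=np.linspace(0,2*np.pi,40)
    return np.array([[x+R*np.cos(t),y+R*np.sin(t),z] for t in a for z in(z0,z0+h)])
def sil(n,P,S=8,box=None):
    u0,v0,u1,v1=box; p=(proj(n,P)+.5-[u0,v0])*S
    m=np.zeros(((v1-v0)*S,(u1-u0)*S),np.uint8); cv2.fillConvexPoly(m,cv2.convexHull(np.float32(p)).astype(np.int32),1); return m
def fitroll(ims,x,y,h0=.038,z0=0,cams=("top","scene"),fixh=False):
    obs={}
    for n in cams:
        c=proj(n,[[x,y,h0/2+z0]])[0].astype(int); b=(c[0]-26,c[1]-26,c[0]+26,c[1]+26)
        im=ims[n][b[1]:b[3],b[0]:b[2]]; hs=cv2.cvtColor(im,cv2.COLOR_BGR2HSV)
        m=((hs[:,:,1]<60)&(hs[:,:,2]>115)).astype(np.uint8)
        k,l,s,cc=cv2.connectedComponentsWithStats(m); i=min(range(1,k),key=lambda i:np.hypot(*(cc[i]-26))-s[i,4]/50)
        cs,_=cv2.findContours((l==i).astype(np.uint8),0,2); m=cv2.drawContours(np.zeros_like(m),[cv2.convexHull(cs[0])],0,1,-1)
        obs[n]=(cv2.resize(m,None,fx=8,fy=8,interpolation=0),b)
    def f(q):
        H=h0 if fixh else q[2]
        return sum((sil(n,cyl(q[0],q[1],H,z0),box=b)!=o).sum() for n,(o,b) in obs.items())/64
    best=min((minimize(f,[x,y,h],method="Nelder-Mead",options=dict(initial_simplex=[[x-.006,y-.006,h],[x+.01,y,h],[x,y+.01,h],[x,y,h+.008]],xatol=1e-4,fatol=.1)) for h in(.032,.038,.044)),key=lambda s:s.fun)
    return best.x,best.fun
E
python3 - <<'E'
from fit import *
ims={n:cv2.imread(f"pics/{n}_raw.png") for n in("top","scene")}
for x,y in((.475,.17),(.448,-.145)):
    print(fitroll(ims,x,y)); 
    for n in ims: print("  ",n,fitroll(ims,x,y,cams=(n,)))
c=np.array([.6515,-.004]);yaw=.141
for n in ims:
    im=ims[n].copy();S=5
    u0,v0=proj(n,[[c[0],c[1],.04]])[0].astype(int)-[80,50]
    big=cv2.resize(im[v0:v0+100,u0:u0+160],None,fx=S,fy=S,interpolation=cv2.INTER_CUBIC)
    for k in(1,0,-1):
        p=c+.11*k*np.array([-np.sin(yaw),np.cos(yaw)]); print(n,k,p)
        for z,R in((.026,.024),(.07,.0175),(.088,.007)):
            q=proj(n,cyl(*p,0,z,R)[::2]); cv2.polylines(big,[((q+.5-[u0,v0])*S).astype(np.int32)],True,(0,255,0),1)
    loc=np.array([[.055,.17],[.055,-.17],[-.055,-.17],[-.055,.17]])@np.array([[np.cos(yaw),np.sin(yaw)],[-np.sin(yaw),np.cos(yaw)]])+c
    q=proj(n,np.c_[loc,np.full(4,.018)]);cv2.polylines(big,[((q+.5-[u0,v0])*S).astype(np.int32)],True,(255,0,0),1)
    cv2.imwrite(f"pics/ov_{n}.png",big)
# mallet head & mat & tray
a=rect("top",ims["top"],.074)
cv2.imwrite("pics/mallet.png",cv2.resize(a[200:400,640:840],(600,600)))
E
```

```text
(array([0.47451328, 0.17263024, 0.10309785]), np.float64(501.09375))
   top (array([0.47693085, 0.17356122, 0.04885993]), np.float64(15.890625))
   scene (array([0.47386976, 0.17356319, 0.12319123]), np.float64(429.546875))
(array([ 0.45080349, -0.14309793,  0.03550626]), np.float64(57.46875))
   top (array([ 0.45090501, -0.14353061,  0.04821199]), np.float64(16.59375))
   scene (array([ 0.4502347 , -0.14259595,  0.03565176]), np.float64(33.953125))
top 1 [0.63604134 0.10490836]
top 0 [ 0.6515 -0.004 ]
top -1 [ 0.66695866 -0.11290836]
scene 1 [0.63604134 0.10490836]
scene 0 [ 0.6515 -0.004 ]
scene -1 [ 0.66695866 -0.11290836]
```

View pics/ov_top.png

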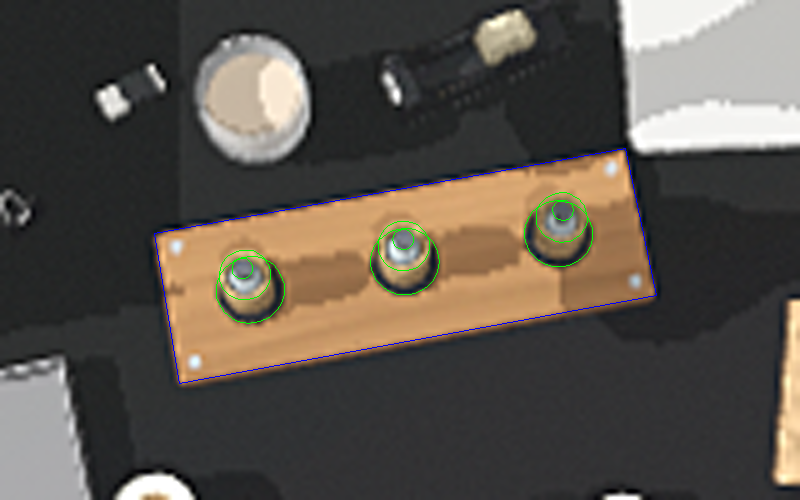

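View pics/ov_scene.png

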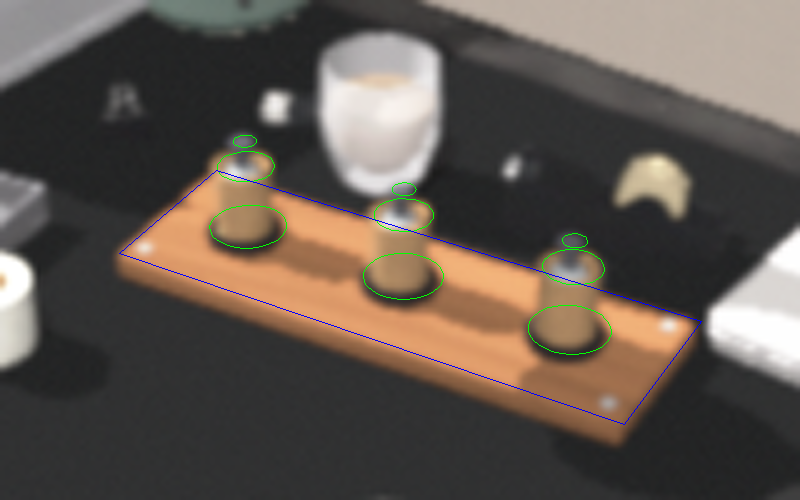

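View pics/mallet.png

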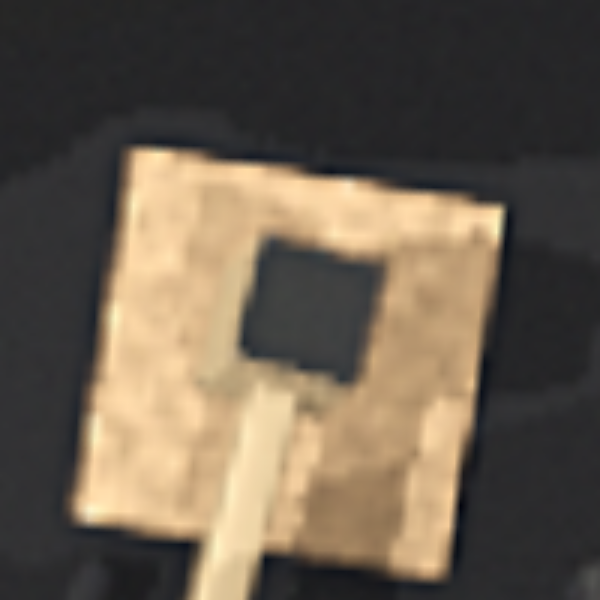

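The top overlay matches the plank, collars and caps to about 1 mm. The scene overlay agrees to about 1 px. In `mallet.png` the head is at (313,311), about (0.546, -0.324), with yaw near -0.2. I'll rotate the tool first so its y axis lies along the stand's x axis.

```bash
cat > d.py <<'E'
import sys, numpy as np
from workcell import r, camrig, workorder, sensors
from scipy.spatial.transform import Rotation as R
s=sensors.sense(); q=s["ee_rot"]; M=R.from_quat([q[1],q[2],q[3],q[0]]).as_matrix()
print("t%.1f"%s["time"],"tcp",s["tcp_pos"].round(4),"phi %.3f"%np.arctan2(M[1,0],M[0,0]),"w %.4f"%s["gripper_width"],"q7 %.2f"%s["joint_positions"][6])
if len(sys.argv)>3:
    t=np.array([float(a) for a in sys.argv[1:4]]); print("tool delta",(M.T@(t-s["tcp_pos"])).round(4))
if len(sys.argv)>4:
    f=float(sys.argv[4]); D=np.array([[np.cos(f),np.sin(f),0],[np.sin(f),-np.cos(f),0],[0,0,-1]]); print("rotvec",R.from_matrix(M.T@D).as_rotvec().round(4))
E
echo '0,0,0,0,0,-0.186;0,0,0,0,0,-0.186;0,0,0,0,0,-0.186;0,0,0,0,0,-0.186;0,0,0,0,0,-0.186' > path.dat && python3 inch.py path.dat .085
echo '0,0,0,0,0,-0.186;0,0,0,0,0,-0.186;0,0,0,0,0,0' > path.dat && python3 inch.py path.dat; python3 d.py .636 .105 .16 1.712
python3 - <<'E'
from h import *
t=cv2.imread("pics/top_raw.png")
a=rect("top",t,.074); 
p=[w((640+u/3,200+v/3)) for u,v in((128,148),(505,205),(450,578),(78,522))]
px=proj("top",[[*q,.074] for q in p])
for z in(.004,):
    o=[]
    for uv in px:
        c,d=ray("top",uv); o.append(c+d*(z-c[2])/d[2])
    print("mat",np.mean(o,0),o)
E
```

```text
time: 0.82
tcp_pos: [0.26, -0.5955, 0.231]
ee_rot: [-0.0, 0.781, 0.624, 0.0]
wrist_force: [0.5, -0.9, 0.2]
gripper_width: 0.085
gripper_force: 0.0
time: 1.2
tcp_pos: [0.26, -0.5956, 0.2311]
ee_rot: [-0.0, 0.656, 0.755, 0.0]
wrist_force: [0.2, -0.4, -0.2]
gripper_width: 0.085
gripper_force: 0.0
t1.2 tcp [ 0.26   -0.5956  0.2311] phi 1.712 w 0.0850 q7 1.17
tool delta [0.6409 0.4706 0.0714]
rotvec [ 0.0001 -0.0004 -0.0004]
mat [ 0.54123251 -0.33096721  0.004     ] [array([ 0.61636337, -0.27433547,  0.004     ]), array([ 0.59646809, -0.40592356,  0.004     ]), array([ 0.46627616, -0.38672636,  0.004     ]), array([ 0.4858224 , -0.25688347,  0.004     ])]
```

```bash
echo '0.046,0.034,0,0,0,0;0.046,0.034,0,0,0,0;0.046,0.034,0,0,0,0;0.046,0.034,0,0,0,0;0.046,0.034,0,0,0,0' > path.dat && python3 inch.py path.dat >/dev/null
echo '0.046,0.034,0,0,0,0;0.046,0.034,0,0,0,0;0.046,0.034,0,0,0,0;0.046,0.034,0,0,0,0;0.046,0.034,0,0,0,0' > path.dat && python3 inch.py path.dat >/dev/null
echo '0.046,0.034,0.02,0,0,0;0.046,0.034,0.02,0,0,0;0.046,0.034,0.02,0,0,0;0.04,0.026,0,0,0,0;0,0,0,0,0,0' > path.dat && python3 inch.py path.dat
python3 d.py .636 .105 .045 1.712
```

```text
time: 3.08
tcp_pos: [0.6326, 0.1086, 0.1709]
ee_rot: [-0.001, 0.653, 0.757, 0.001]
wrist_force: [-0.8, -0.3, -0.3]
gripper_width: 0.0849
gripper_force: 0.0
t3.1 tcp [0.6326 0.1086 0.1709] phi 1.718 w 0.0849 q7 -0.31
tool delta [-0.0046  0.0028  0.1259]
rotvec [ 0.0003 -0.0038  0.0061]
```

```bash
echo '-0.005,0.003,0.03,0,-0.004,0.006;0,0,0.05,0,0,0;0,0,0.046,0,0,0;0,0,0,0,0,0' > path.dat && python3 inch.py path.dat
echo '0,0,0,0,0,0;0,0,0,0,0,0;0,0,0,0,0,0;0,0,0,0,0,0;0,0,0,0,0,0' > path.dat && python3 inch.py path.dat 0
echo '0,0,-0.05,0,0,0;0,0,-0.05,0,0,0;0,0,0,0,0,0' > path.dat && python3 inch.py path.dat
python3 d.py .525 .35 .11 1.712
```

```text
time: 3.58
tcp_pos: [0.6327, 0.0951, 0.0416]
ee_rot: [-0.001, 0.658, 0.753, -0.005]
wrist_force: [-0.1, -0.3, 0.1]
gripper_width: 0.0851
gripper_force: 0.0
time: 4.2
tcp_pos: [0.6378, 0.0979, 0.0478]
ee_rot: [0.003, 0.657, 0.754, 0.0]
wrist_force: [-1.0, 0.0, 6.0]
gripper_width: 0.0329
gripper_force: 57.8
time: 4.58
tcp_pos: [0.6397, 0.0994, 0.1513]
ee_rot: [0.005, 0.657, 0.754, 0.003]
wrist_force: [-0.6, 0.8, -0.9]
gripper_width: 0.0324
gripper_force: 59.3
t4.6 tcp [0.6397 0.0994 0.1513] phi 1.708 w 0.0324 q7 -0.33
tool delta [ 0.264  -0.0799  0.0395]
rotvec [ 0.011   0.0037 -0.0043]
```

```bash
echo '0.05,-0.017,0,0,0,0;0.05,-0.017,0,0,0,0;0.05,-0.017,0,0,0,0;0.05,-0.017,0.01,0,0,0;0.04,-0.017,0.02,0,0,0' > path.dat && python3 inch.py path.dat >/dev/null
echo '0.02,-0.008,0.01,0,0,0;0,0,0,0,0,0;0,0,0,0,0,0;0,0,0,0,0,0' > path.dat && python3 inch.py path.dat
python3 d.py .51 .35 .029 1.712
```

```text
time: 5.7
tcp_pos: [0.5101, 0.3411, 0.1046]
ee_rot: [0.002, 0.658, 0.753, -0.001]
wrist_force: [0.8, -0.6, 0.2]
gripper_width: 0.0326
gripper_force: 59.3
t5.7 tcp [0.5101 0.3411 0.1046] phi 1.705 w 0.0326 q7 -0.81
tool delta [0.0092 0.001  0.0756]
rotvec [ 0.0011  0.0048 -0.0071]
```

```bash
echo '0.009,0.001,0.04,0,0.005,-0.007;0,0,0.03,0,0,0;0,0,0.006,0,0,0;0,0,0,0,0,0;0,0,0,0,0,0' > path.dat && python3 inch.py path.dat
echo '0,0,0,0,0,0;0,0,0,0,0,0;0,0,0,0,0,0;0,0,-0.03,0,0,0;0,0,-0.05,0,0,0' > path.dat && python3 inch.py path.dat .07
echo '-0.05,0.02,-0.06,0,0,0;-0.055,0.02,0,0,0,0;-0.055,0.02,0,0,0,0;-0.055,0.02,0,0,0,0;-0.055,0.02,0,0,0,0' > path.dat && python3 inch.py path.dat >/dev/null
echo '-0.05,0.01,0,0,0,0;0,0,0,0,0,0;0,0,0,0,0,0;0,0,0,0,0,0' > path.dat && python3 inch.py path.dat
python3 d.py .6515 -.004 .045 1.712
```

```text
time: 6.32
tcp_pos: [0.5095, 0.3522, 0.0298]
ee_rot: [0.0, 0.655, 0.756, 0.002]
wrist_force: [-0.6, 1.0, 0.3]
gripper_width: 0.0326
gripper_force: 59.3
time: 6.95
tcp_pos: [0.5071, 0.3504, 0.1072]
ee_rot: [-0.001, 0.654, 0.756, -0.002]
wrist_force: [1.6, -0.6, -0.1]
gripper_width: 0.0697
gripper_force: 0.0
time: 8.07
tcp_pos: [0.6564, 0.0636, 0.1546]
ee_rot: [-0.001, 0.653, 0.757, 0.001]
wrist_force: [0.0, 0.6, 0.2]
gripper_width: 0.07
gripper_force: 0.0
t8.1 tcp [0.6564 0.0636 0.1546] phi 1.718 w 0.0700 q7 -0.25
tool delta [-0.0663 -0.0148  0.1095]
rotvec [ 0.0001 -0.002   0.0061]
```

Now the middle core.

```bash
echo '-0.033,-0.007,0,0,0,0.006;-0.033,-0.007,0,0,0,0;0,0,0,0,0,0;0,0,0,0,0,0' > path.dat && python3 inch.py path.dat
python3 d.py .6515 -.004 .045 1.712
```

```text
time: 8.57
tcp_pos: [0.6523, -0.0039, 0.1546]
ee_rot: [-0.001, 0.656, 0.755, 0.001]
wrist_force: [0.9, 0.6, -0.0]
gripper_width: 0.0701
gripper_force: 0.0
t8.6 tcp [ 0.6523 -0.0039  0.1546] phi 1.711 w 0.0701 q7 -0.15
tool delta [-0.0002 -0.0009  0.1096]
rotvec [ 0.0005 -0.0022 -0.0008]
```

```bash
echo '0,0,0.04,0,0,0;0,0,0.04,0,0,0;0,0,0.02,0,0,0;0,0,0.01,0,0,0;0,0,0,0,0,0' > path.dat && python3 inch.py path.dat
echo '0,0,0,0,0,0;0,0,0,0,0,0;0,0,0,0,0,0;0,0,0,0,0,0;0,0,0,0,0,0' > path.dat && python3 inch.py path.dat 0
echo '0,0,-0.03,0,0,0;0,0,-0.04,0,0,0;0,0,-0.04,0,0,0;0,0,0,0,0,0' > path.dat && python3 inch.py path.dat
python3 d.py .52 .305 .11 1.712
```

```text
time: 9.2
tcp_pos: [0.6528, -0.0054, 0.0447]
ee_rot: [-0.0, 0.656, 0.754, 0.001]
wrist_force: [-0.2, 0.5, 0.0]
gripper_width: 0.0702
gripper_force: 0.0
time: 9.82
tcp_pos: [0.6536, -0.0061, 0.046]
ee_rot: [0.001, 0.657, 0.754, 0.001]
wrist_force: [-0.4, -0.0, 6.5]
gripper_width: 0.0333
gripper_force: 59.9
time: 10.32
tcp_pos: [0.655, -0.0058, 0.1585]
ee_rot: [0.003, 0.657, 0.754, 0.003]
wrist_force: [0.0, -0.2, 0.2]
gripper_width: 0.0329
gripper_force: 59.6
t10.3 tcp [ 0.655  -0.0058  0.1585] phi 1.709 w 0.0329 q7 -0.15
tool delta [ 0.3264 -0.0914  0.0478]
rotvec [ 0.0077  0.0001 -0.0034]
```

```bash
echo '0.055,-0.015,0,0,0,0;0.055,-0.015,0,0,0,0;0.055,-0.015,0,0,0,0;0.055,-0.015,0,0,0,0;0.055,-0.015,0.01,0,0,0' > path.dat && python3 inch.py path.dat >/dev/null
echo '0.05,-0.015,0.02,0,0,0;0.02,-0.004,0.018,0,0,0;0,0,0,0,0,0;0,0,0,0,0,0' > path.dat && python3 inch.py path.dat
python3 d.py .52 .305 .029 1.712
```

```text
time: 11.45
tcp_pos: [0.5128, 0.3209, 0.1065]
ee_rot: [0.0, 0.657, 0.754, -0.0]
wrist_force: [0.8, -1.1, -0.8]
gripper_width: 0.0328
gripper_force: 59.6
t11.4 tcp [0.5128 0.3209 0.1065] phi 1.707 w 0.0328 q7 -0.78
tool delta [-0.0167  0.0049  0.0775]
rotvec [ 0.      0.0005 -0.005 ]
```

```bash
echo '-0.017,0.005,0,0,0,-0.005;0,0,0.04,0,0,0;0,0,0.03,0,0,0;0,0,0.007,0,0,0;0,0,0,0,0,0' > path.dat && python3 inch.py path.dat
echo '0,0,0,0,0,0;0,0,0,0,0,0;0,0,0,0,0,0;0,0,-0.03,0,0,0;0,0,-0.05,0,0,0' > path.dat && python3 inch.py path.dat .07
echo '-0.05,0.01,-0.06,0,0,0;-0.055,0.013,0,0,0,0;-0.055,0.013,0,0,0,0;-0.055,0.013,0,0,0,0;-0.055,0.013,0,0,0,0' > path.dat && python3 inch.py path.dat >/dev/null
echo '-0.055,0.013,0,0,0,0;-0.055,0.01,0,0,0,0;-0.04,0,0,0,0,0;0,0,0,0,0,0;0,0,0,0,0,0' > path.dat && python3 inch.py path.dat
python3 d.py .667 -.113 .045 1.712
```

```text
time: 12.08
tcp_pos: [0.5203, 0.3054, 0.0302]
ee_rot: [0.0, 0.655, 0.755, 0.0]
wrist_force: [-0.3, -0.3, -0.7]
gripper_width: 0.033
gripper_force: 59.6
time: 12.7
tcp_pos: [0.5179, 0.3055, 0.109]
ee_rot: [-0.001, 0.655, 0.756, -0.002]
wrist_force: [0.4, 0.7, 0.5]
gripper_width: 0.07
gripper_force: 0.0
time: 13.95
tcp_pos: [0.6596, -0.0861, 0.157]
ee_rot: [-0.001, 0.654, 0.756, 0.001]
wrist_force: [-0.5, 0.3, -0.3]
gripper_width: 0.0698
gripper_force: 0.0
t13.9 tcp [ 0.6596 -0.0861  0.157 ] phi 1.715 w 0.0698 q7 -0.01
tool delta [-0.0279  0.0035  0.1119]
rotvec [ 0.0001 -0.002   0.0026]
```

```bash
echo '-0.028,0.003,0,0,0,0;0,0,0.04,0,0,0;0,0,0.04,0,0,0;0,0,0.03,0,0,0;0,0,0,0,0,0' > path.dat && python3 inch.py path.dat
python3 d.py .667 -.113 .045 1.712
echo '0,0,0,0,0,0;0,0,0,0,0,0;0,0,0,0,0,0;0,0,0,0,0,0;0,0,0,0,0,0' > path.dat && python3 inch.py path.dat 0
echo '0,0,-0.03,0,0,0;0,0,-0.04,0,0,0;0,0,-0.04,0,0,0;0,0,0,0,0,0' > path.dat && python3 inch.py path.dat
python3 d.py .53 .26 .11 1.712
```

```text
time: 14.58
tcp_pos: [0.6644, -0.1119, 0.0446]
ee_rot: [-0.003, 0.654, 0.757, -0.001]
wrist_force: [-0.6, -0.4, -0.3]
gripper_width: 0.0699
gripper_force: 0.0
t14.6 tcp [ 0.6644 -0.1119  0.0446] phi 1.717 w 0.0699 q7 -0.02
tool delta [-0.0015  0.0024 -0.0005]
rotvec [-0.0051 -0.0034  0.0051]
time: 15.2
tcp_pos: [0.6684, -0.1141, 0.0494]
ee_rot: [0.001, 0.655, 0.756, 0.002]
wrist_force: [-0.5, 0.6, 6.3]
gripper_width: 0.0325
gripper_force: 60.1
time: 15.7
tcp_pos: [0.6694, -0.1146, 0.1617]
ee_rot: [0.003, 0.655, 0.756, 0.003]
wrist_force: [1.5, -0.6, 0.4]
gripper_width: 0.033
gripper_force: 59.7
t15.7 tcp [ 0.6694 -0.1146  0.1617] phi 1.714 w 0.0330 q7 0.03
tool delta [ 0.3907 -0.0851  0.0504]
rotvec [0.0082 0.0016 0.0015]
```

```bash
echo '0.055,-0.012,0,0,0,0;0.055,-0.012,0,0,0,0;0.055,-0.012,0,0,0,0;0.055,-0.012,0,0,0,0;0.055,-0.012,0.0,0,0,0' > path.dat && python3 inch.py path.dat >/dev/null
echo '0.055,-0.012,0,0,0,0;0.045,-0.01,0.02,0,0,0;0.01,-0.004,0.03,0,0,0;0,0,0,0,0,0;0,0,0,0,0,0' > path.dat && python3 inch.py path.dat
python3 d.py .53 .26 .029 1.712
```

```text
time: 16.95
tcp_pos: [0.5275, 0.2532, 0.1076]
ee_rot: [0.0, 0.655, 0.755, 0.0]
wrist_force: [-0.3, 0.6, 0.1]
gripper_width: 0.0324
gripper_force: 59.7
t16.9 tcp [0.5275 0.2532 0.1076] phi 1.712 w 0.0324 q7 -0.66
tool delta [0.0064 0.0034 0.0786]
rotvec [ 0.0006 -0.0003  0.0002]
```

```bash
echo '0.007,0.003,0.04,0,0,0;0,0,0.03,0,0,0;0,0,0.008,0,0,0;0,0,0,0,0,0;0,0,0,0,0,0' > path.dat && python3 inch.py path.dat >/dev/null
echo '0,0,0,0,0,0;0,0,0,0,0,0;0,0,0,0,0,0;0,0,-0.03,0,0,0;0,0,-0.05,0,0,0' > path.dat && python3 inch.py path.dat .08
echo '0,0,-0.06,0,0,0;-0.055,0,-0.02,0,0,0;-0.06,0,0,0,0,0;-0.06,0,0,0,0,0;-0.06,0,0,0,0,0' > path.dat && python3 inch.py path.dat >/dev/null
echo '-0.06,0,0,0,0,0;-0.06,0,0,0,0,0;-0.06,-0.01,0,0,0,0;-0.06,-0.01,0,0,0,0;-0.06,-0.01,0,0,0,0' > path.dat && python3 inch.py path.dat 
echo '-0.06,-0.01,0,0,0,0;-0.06,-0.01,0,0,0,0;-0.06,-0.01,0,0,0,0;-0.06,0,0,0,0,0;0,0,0,0,0,0' > path.dat && python3 inch.py path.dat 
cat >look.py <<'E'
import sys
from fit import *
k=sys.argv[1]; ims={}
for n in("top","scene"): ims[n]=camrig.get_image(n)[:,:,::-1].copy(); cv2.imwrite(f"pics/{n}_{k}.png",ims[n])
a=rect("top",ims["top"],.038)[150:450,:800]; b=cv2.resize(ims["scene"][150:310,190:470],(525,300)); cv2.imwrite(f"pics/look_{k}.png",np.vstack([a,np.hstack([b,np.zeros((300,275,3),np.uint8)])]))
E
python3 look.py 1
```

```text
time: 18.2
tcp_pos: [0.5272, 0.2608, 0.1084]
ee_rot: [-0.001, 0.655, 0.756, -0.002]
wrist_force: [0.8, 0.9, 1.0]
gripper_width: 0.0794
gripper_force: 0.0
time: 19.45
tcp_pos: [0.575, -0.274, 0.1889]
ee_rot: [-0.0, 0.655, 0.756, 0.0]
wrist_force: [0.7, 0.4, -0.3]
gripper_width: 0.0799
gripper_force: 0.0
time: 20.08
tcp_pos: [0.5765, -0.5208, 0.1863]
ee_rot: [-0.001, 0.658, 0.753, -0.001]
wrist_force: [-0.7, -0.4, -0.3]
gripper_width: 0.08
gripper_force: 0.0
```

View pics/look_1.png

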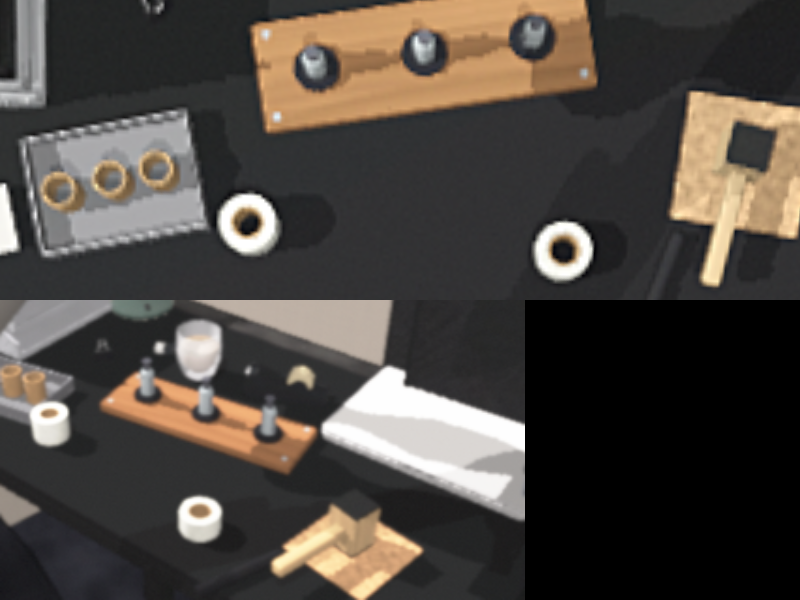

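All three cores stand in the tray at (61,190), (112,181) and (159,170). The spindles are bare and the rolls are unmoved at (248,223) and (563,250). I'll refine the roll positions with each candidate height.

```bash
python3 - <<'E'
from fit import *
ims={n:cv2.imread(f"pics/{n}_1.png") for n in("top","scene")}
for x,y in((.476,.173),(.450,-.143)):
  for h in(.032,.038,.044):
    for n in (("top",),("scene",),("top","scene")):
      q,f=fitroll(ims,x,y,h0=h,fixh=True,cams=n); print(h,n,q[:2].round(4),round(f,1))
E
python3 d.py .4505 -.143 .16 1.712
```

```text
0.032 ('top',) [0.4786 0.1744] 25.7
0.032 ('scene',) [0.4775 0.1814] 729.1
0.032 ('top', 'scene') [0.4772 0.175 ] 759.8
0.038 ('top',) [0.4781 0.1742] 20.6
0.038 ('scene',) [0.4777 0.1772] 815.7
0.038 ('top', 'scene') [0.4773 0.1747] 842.0
0.044 ('top',) [0.4772 0.1738] 17.0
0.044 ('scene',) [0.4766 0.1767] 804.1
0.044 ('top', 'scene') [0.4768 0.1743] 826.6
0.032 ('top',) [ 0.4519 -0.1445] 19.2
0.032 ('scene',) [ 0.4508 -0.1419] 47.8
t20.2 tcp [ 0.5795 -0.5139  0.1876] phi 1.713 w 0.0803 q7 0.65
tool delta [ 0.3854 -0.0751  0.0286]
rotvec [-0.0002 -0.0028  0.001 ]Traceback (most recent call last):
  File "<stdin>", line 6, in <module>
  File "fit.py", line 21, in fitroll
    best=min((minimize(f,[x,y,h],method="Nelder-Mead",options=dict(initial_simplex=[[x-.006,y-.006,h],[x+.01,y,h],[x,y+.01,h],[x,y,h+.008]],xatol=1e-4,fatol=.1)) for h in(.032,.038,.044)),key=lambda s:s.fun)
  File "fit.py", line 21, in <genexpr>
    best=min((minimize(f,[x,y,h],method="Nelder-Mead",options=dict(initial_simplex=[[x-.006,y-.006,h],[x+.01,y,h],[x,y+.01,h],[x,y,h+.008]],xatol=1e-4,fatol=.1)) for h in(.0
[... 344 characters left out ...]
on(np.copy(x), *(wrapper_args + args))
  File "fit.py", line 20, in f
    return sum((sil(n,cyl(q[0],q[1],H,z0),box=b)!=o).sum() for n,(o,b) in obs.items())/64
           ~~~^^^^^^^^^^^^^^^^^^^^^^^^^^^^^^^^^^^^^^^^^^^^^^^^^^^^^^^^^^^^^^^^^^^^^^^^
  File "fit.py", line 20, in <genexpr>
    return sum((sil(n,cyl(q[0],q[1],H,z0),box=b)!=o).sum() for n,(o,b) in obs.items())/64
                ~~~^^^^^^^^^^^^^^^^^^^^^^^^^^^^^
  File "fit.py", line 7, in sil
    u0,v0,u1,v1=box; p=(proj(n,P)+.5-[u0,v0])*S
                        ~~~~^^^^^
  File "h.py", line 5, in proj
    c=camrig.get_calibration(n); T=c["T"]; p=(np.atleast_2d(P)-T[:3,3])@T[:3,:3]
ValueError: time passes only in moves, steps and waits
```

```bash
echo '0.055,-0.01,0,0,0,0;0.055,-0.01,0,0,0,0;0.055,-0.01,0,0,0,0;0.055,-0.01,0,0,0,0;0.055,-0.01,0,0,0,0' > path.dat && python3 inch.py path.dat .084 >/dev/null
echo '0.055,-0.01,0.02,0,0,0;0.045,-0.012,0.04,0,0,0;0.01,0,0.02,0,0,0;0,0,0,0,0,0;0,0,0,0,0,0' > path.dat && python3 inch.py path.dat >/dev/null
python3 d.py .4515 -.144 .008 1.712
```

```text
t21.4 tcp [ 0.4544 -0.1432  0.11  ] phi 1.715 w 0.0840 q7 0.19
tool delta [-0.0003 -0.0032  0.102 ]
rotvec [0.0019 0.0003 0.0026]
```

```bash
echo '0,-0.003,0.04,0.002,0,0.003;0,0,0.035,0,0,0;0,0,0.02,0,0,0;0,0,0.007,0,0,0;0,0,0,0,0,0' > path.dat && python3 inch.py path.dat >/dev/null
python3 d.py .4515 -.144 .008 1.712
echo '0,0,0,0,0,0;0,0,0,0,0,0;0,0,0,0,0,0;0,0,0,0,0,0;0,0,0,0,0,0' > path.dat && python3 inch.py path.dat 0
python3 d.py .4515 -.144 .008 1.712
```

```text
t22.1 tcp [ 0.4513 -0.1441  0.0075] phi 1.710 w 0.0841 q7 0.06
tool delta [ 0.0001  0.0002 -0.0005]
rotvec [-0.0009 -0.0003 -0.002 ]
time: 22.68
tcp_pos: [0.4514, -0.1439, 0.0084]
ee_rot: [0.0, 0.656, 0.755, -0.0]
wrist_force: [-1.4, -0.4, 7.7]
gripper_width: 0.0535
gripper_force: 63.0
t22.7 tcp [ 0.4514 -0.1439  0.0084] phi 1.711 w 0.0535 q7 0.06
tool delta [-0.0001  0.0001  0.0004]
rotvec [-0.0005  0.0007 -0.0011]
```

```bash
echo '0,0,-0.03,0,0,0;0,0,-0.05,0,0,0;0,0,-0.05,0,0,0;0,0,0,0,0,0;0,0,0,0,0,0' > path.dat && python3 inch.py path.dat >/dev/null
python3 d.py .667 -.113 .13 1.712
```

```text
t23.3 tcp [ 0.4501 -0.1437  0.1367] phi 1.711 w 0.0533 q7 0.22
tool delta [2.000e-04 2.191e-01 6.100e-03]
rotvec [-0.0026 -0.0005 -0.0013]
```

```bash
echo '0,0.05,0,0,0,0;0,0.055,0,0,0,0;0,0.055,0,0,0,0;0,0.04,0,0,0,0;0,0.018,0,0,0,0' > path.dat && python3 inch.py path.dat >/dev/null
echo '0,0,0,0,0,0;0,0,0,0,0,0;0,0,0,0,0,0' > path.dat && python3 inch.py path.dat >/dev/null
python3 d.py .667 -.113 .13 1.712
```

```text
t24.3 tcp [ 0.6653 -0.1138  0.136 ] phi 1.710 w 0.0534 q7 0.01
tool delta [0.0005 0.0018 0.006 ]
rotvec [-0.0036 -0.0006 -0.0017]
```

```bash
echo '0.0005,0.002,0,-0.004,0,-0.002;0,0,0.03,0,0,0;0,0,0.015,0,0,0;0,0,0,0,0,0;0,0,0,0,0,0' > path.dat && python3 inch.py path.dat
python3 d.py .667 -.113 .034 1.712
echo '0,0,0.01,0,0,0;0,0,0.01,0,0,0;0,0,0.005,0,0,0;0,0,0,0,0,0;0,0,0,0,0,0' > path.dat && python3 inch.py path.dat
python3 d.py .667 -.113 .034 1.712
```

```text
time: 24.92
tcp_pos: [0.6692, -0.1123, 0.0923]
ee_rot: [0.001, 0.655, 0.755, 0.002]
wrist_force: [0.6, -0.2, -0.5]
gripper_width: 0.0532
gripper_force: 63.7
t24.9 tcp [ 0.6692 -0.1123  0.0923] phi 1.713 w 0.0532 q7 -0.01
tool delta [-0.0004 -0.0025  0.0583]
rotvec [ 0.0034 -0.0007  0.0008]
time: 25.55
tcp_pos: [0.6685, -0.1123, 0.0664]
ee_rot: [0.0, 0.655, 0.756, 0.001]
wrist_force: [-1.1, -0.8, -1.8]
gripper_width: 0.0533
gripper_force: 63.7
t25.6 tcp [ 0.6685 -0.1123  0.0664] phi 1.713 w 0.0533 q7 -0.03
tool delta [-0.0005 -0.0016  0.0324]
rotvec [ 0.0016 -0.001   0.0009]
```

```bash
echo '0,-0.0015,0.008,0,0,0;0,0,0.008,0,0,0;0,0,0.008,0,0,0;0,0,0,0,0,0;0,0,0,0,0,0' > path.dat && python3 inch.py path.dat
python3 d.py .667 -.113 .034 1.712
echo '0,0,0.006,0,0,0;0,0,0.004,0,0,0;0,0,0,0,0,0;0,0,0,0,0,0' > path.dat && python3 inch.py path.dat
python3 d.py .667 -.113 .034 1.712
```

```text
time: 26.18
tcp_pos: [0.6674, -0.1124, 0.0425]
ee_rot: [0.0, 0.655, 0.756, 0.001]
wrist_force: [1.0, -0.6, -0.6]
gripper_width: 0.0533
gripper_force: 63.8
t26.2 tcp [ 0.6674 -0.1124  0.0425] phi 1.713 w 0.0533 q7 -0.04
tool delta [-0.0005 -0.0005  0.0085]
rotvec [ 0.0023 -0.0009  0.0009]
time: 26.68
tcp_pos: [0.6675, -0.1125, 0.0344]
ee_rot: [0.001, 0.655, 0.755, 0.001]
wrist_force: [-3.3, 0.0, 10.2]
gripper_width: 0.0537
gripper_force: 64.8
t26.7 tcp [ 0.6675 -0.1125  0.0344] phi 1.713 w 0.0537 q7 -0.04
tool delta [-0.0004 -0.0005  0.0004]
rotvec [ 0.002  -0.0001  0.0007]
```

```bash
echo '0,0,0,0,0,0;0,0,0,0,0,0;0,0,-0.01,0,0,0;0,0,-0.04,0,0,0;0,0,-0.06,0,0,0' > path.dat && python3 inch.py path.dat .078
echo '0.055,-0.03,0,0,0,0;0.055,-0.03,0,0,0,0;0.055,-0.03,0,0,0,0;0.055,-0.03,0,0,0,0;0.03,-0.02,0,0,0,0' > path.dat && python3 inch.py path.dat .084 >/dev/null
echo '0,0,0,0,0,0;0,0,0,0,0,0;0,0,0,0,0,0' > path.dat && python3 inch.py path.dat
python3 d.py .4775 .174 .15 1.712; python3 look.py 2; python3 - <<'E'
import cv2,numpy as np
t=cv2.imread("pics/top_2.png"); s=cv2.imread("pics/scene_2.png")
cv2.imwrite("pics/v2.png",np.hstack([cv2.resize(t[150:290,130:330],(400,280)),cv2.resize(s[150:290,190:390],(400,280))]))
E
```

```text
time: 27.3
tcp_pos: [0.6655, -0.1127, 0.142]
ee_rot: [-0.001, 0.655, 0.756, 0.0]
wrist_force: [0.8, -0.5, 0.3]
gripper_width: 0.0779
gripper_force: 0.0
time: 28.3
tcp_pos: [0.4943, 0.1133, 0.1425]
ee_rot: [0.001, 0.656, 0.755, 0.001]
wrist_force: [-0.3, -0.1, -0.0]
gripper_width: 0.0841
gripper_force: 0.0
t28.3 tcp [0.4943 0.1133 0.1425] phi 1.710 w 0.0841 q7 -0.37
tool delta [ 0.0625 -0.0082 -0.0075]
rotvec [ 0.0024 -0.0007 -0.0017]
```

View pics/v2.png

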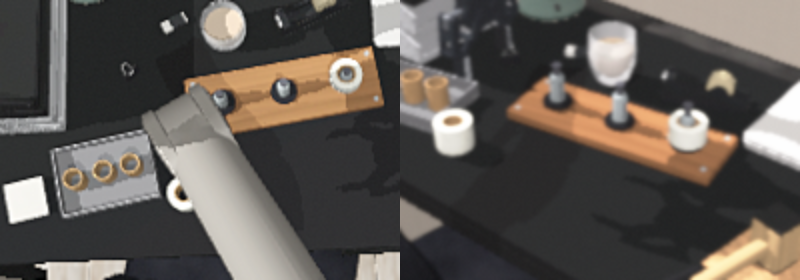

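The right roll sits home on the right spindle at (347,75). The left roll is unmoved, but the arm hides it from above. I'll project the TCP to confirm where the gripper appears.

```bash
python3 - <<'E'
from h import *
p=sensors.sense()["tcp_pos"]; q=proj("scene",[p,p+[0,0,.15],[.4775,.174,.044]]); print(q,(q-[190,150])*2+[400,0])
E
echo '0.05,-0.006,0,0,0,0;0.0125,-0.002,0.03,0,0,0;0,0,0.03,0,0,0;0,0,0,0,0,0;0,0,0,0,0,0' > path.dat && python3 inch.py path.dat; python3 d.py .4775 .174 .009 1.712
```

```text
[[232.17788722 185.35352685]
 [227.35006967 135.71407104]
 [216.19443343 209.54878156]] [[484.35577445  70.7070537 ]
 [474.70013933 -28.57185792]
 [452.38886685 119.09756312]]
time: 29.02
tcp_pos: [0.4776, 0.1752, 0.0832]
ee_rot: [0.001, 0.656, 0.755, 0.002]
wrist_force: [-0.1, 0.4, 0.1]
gripper_width: 0.0842
gripper_force: 0.0
t29.0 tcp [0.4776 0.1752 0.0832] phi 1.712 w 0.0842 q7 -0.58
tool delta [-0.0013 -0.0005  0.0742]
rotvec [ 0.0031 -0.0013 -0.0002]
```

```bash
echo '-0.0013,-0.0005,0.03,0.003,0,0;0,0,0.025,0,0,0;0,0,0.014,0,0,0;0,0,0,0,0,0;0,0,0,0,0,0' > path.dat && python3 inch.py path.dat >/dev/null; python3 d.py .4775 .174 .012 1.712
echo '0,0,0,0,0,0;0,0,0,0,0,0;0,0,0,0,0,0;0,0,0,0,0,0;0,0,0,0,0,0' > path.dat && python3 inch.py path.dat 0
python3 d.py
echo '0,0,-0.03,0,0,0;0,0,-0.05,0,0,0;0,0,-0.05,0,0,0;0,0,0,0,0,0;0,0,0,0,0,0' > path.dat && python3 inch.py path.dat >/dev/null
python3 d.py .636 .105 .14 1.712
```

```text
t29.6 tcp [0.4774 0.1745 0.0145] phi 1.713 w 0.0841 q7 -0.66
tool delta [-0.0005 -0.      0.0025]
rotvec [ 0.0011 -0.0013  0.0007]
time: 30.28
tcp_pos: [0.477, 0.1742, 0.0147]
ee_rot: [-0.0, 0.655, 0.755, 0.0]
wrist_force: [-1.5, -1.0, 8.3]
gripper_width: 0.0551
gripper_force: 62.2
t30.3 tcp [0.477  0.1742 0.0147] phi 1.713 w 0.0551 q7 -0.66
t30.9 tcp [0.476  0.1734 0.143 ] phi 1.713 w 0.0552 q7 -0.51
tool delta [-0.0903  0.1487  0.0027]
rotvec [-0.0018 -0.0001  0.0007]
```

```bash
echo '-0.025,0.045,0,0,0,0;-0.03,0.05,0,0,0,0;-0.025,0.04,0,0,0,0;-0.0103,0.0137,0,0,0,0;0,0,0,0,0,0' > path.dat && python3 inch.py path.dat >/dev/null
echo '0,0,0,0,0,0;0,0,0,0,0,0' > path.dat && python3 inch.py path.dat >/dev/null
python3 d.py .636 .105 .1 1.712
```

```text
t31.8 tcp [0.6351 0.107  0.1433] phi 1.715 w 0.0549 q7 -0.35
tool delta [-0.0022  0.0007  0.0433]
rotvec [-0.0017 -0.001   0.0034]
```

```bash
echo '-0.002,0.0007,0.01,-0.002,-0.001,0.0034;0,0,0.025,0,0,0;0,0,0.01,0,0,0;0,0,0,0,0,0;0,0,0,0,0,0' > path.dat && python3 inch.py path.dat >/dev/null
python3 d.py .636 .105 .041 1.712
echo '0,0,0.01,0,0,0;0,0,0.01,0,0,0;0,0,0.005,0,0,0;0,0,0,0,0,0;0,0,0,0,0,0' > path.dat && python3 inch.py path.dat
python3 d.py .636 .105 .041 1.712
```

```text
t32.4 tcp [0.6381 0.1041 0.099 ] phi 1.710 w 0.0550 q7 -0.38
tool delta [ 0.0012 -0.0021  0.0579]
rotvec [ 0.0024 -0.0001 -0.0024]
time: 33.02
tcp_pos: [0.6368, 0.1044, 0.0727]
ee_rot: [-0.0, 0.656, 0.755, 0.0]
wrist_force: [-1.8, 3.4, -3.4]
gripper_width: 0.0553
gripper_force: 63.8
t33.0 tcp [0.6368 0.1044 0.0727] phi 1.710 w 0.0553 q7 -0.40
tool delta [ 0.0007 -0.0007  0.0317]
rotvec [-0.0005 -0.0007 -0.002 ]
```

```bash
echo '0.001,-0.0005,0.004,0,0,0;0,0,0.008,0,0,0;0,0,0.008,0,0,0;0,0,0,0,0,0;0,0,0,0,0,0' > path.dat && python3 inch.py path.dat
python3 d.py .636 .105 .041 1.712
echo '0,0,0.006,0,0,0;0,0,0.006,0,0,0;0,0,0,0,0,0;0,0,0,0,0,0' > path.dat && python3 inch.py path.dat
python3 d.py .636 .105 .041 1.712
```

```text
time: 33.65
tcp_pos: [0.6367, 0.1045, 0.0527]
ee_rot: [0.0, 0.656, 0.754, 0.0]
wrist_force: [-0.9, 1.2, -1.9]
gripper_width: 0.0549
gripper_force: 63.9
t33.6 tcp [0.6367 0.1045 0.0527] phi 1.709 w 0.0549 q7 -0.41
tool delta [ 0.0005 -0.0006  0.0117]
rotvec [ 0.0002  0.0001 -0.0025]
time: 34.15
tcp_pos: [0.6371, 0.1048, 0.0409]
ee_rot: [0.0, 0.656, 0.754, 0.001]
wrist_force: [0.2, 1.9, -2.4]
gripper_width: 0.0549
gripper_force: 63.9
t34.1 tcp [0.6371 0.1048 0.0409] phi 1.710 w 0.0549 q7 -0.42
tool delta [ 0.0003 -0.001  -0.0001]
rotvec [ 0.0014 -0.0002 -0.0024]
```

```bash
echo '0,0,0.003,0,0,0;0,0,0,0,0,0;0,0,0,0,0,0' > path.dat && python3 inch.py path.dat
echo '0,0,0,0,0,0;0,0,0,0,0,0;0,0,-0.01,0,0,0;0,0,-0.04,0,0,0;0,0,-0.06,0,0,0' > path.dat && python3 inch.py path.dat .078
echo '0,-0.03,-0.05,0,0,0;-0.05,-0.03,0,0,0,0;-0.055,-0.02,0,0,0,0.18;-0.05,-0.02,0,0,0,0.18;0,0,0,0,0,0.18' > path.dat && python3 inch.py path.dat .084
python3 d.py .546 -.324 .2 -.2
```

```text
time: 34.52
tcp_pos: [0.6371, 0.1048, 0.0408]
ee_rot: [0.001, 0.656, 0.754, 0.0]
wrist_force: [-6.7, 0.2, 13.2]
gripper_width: 0.0551
gripper_force: 65.3
time: 35.15
tcp_pos: [0.6357, 0.1038, 0.148]
ee_rot: [-0.001, 0.656, 0.754, -0.001]
wrist_force: [0.9, -0.7, -0.0]
gripper_width: 0.0777
gripper_force: 0.0
time: 35.78
tcp_pos: [0.5484, -0.066, 0.1984]
ee_rot: [0.002, 0.838, 0.546, -0.001]
wrist_force: [0.6, 1.2, 0.9]
gripper_width: 0.0842
gripper_force: 0.0
t35.8 tcp [ 0.5484 -0.066   0.1984] phi 1.154 w 0.0842 q7 -0.52
tool delta [-0.2369  0.1022 -0.0007]
rotvec [0.0036 0.0016 1.3541]
```

```bash
echo '0,0,0,0,0,0.18;0,0,0,0,0,0.18;0,0,0,0,0,0.18;0,0,0,0,0,0.18;0,0,0,0,0,0.18' > path.dat && python3 inch.py path.dat>/dev/null
echo '0,0,0,0,0,0.18;0,0,0,0,0,0.18;0,0,0,0,0,0.094;0,0,0,0,0,0' > path.dat && python3 inch.py path.dat>/dev/null
python3 d.py .546 -.324 .12 -.2;
```

```text
t36.9 tcp [ 0.5502 -0.0595  0.1986] phi -0.183 w 0.0838 q7 -1.81
tool delta [0.0439 0.2609 0.0787]
rotvec [-0.0001 -0.0018  0.0168]
```

```bash
echo '0.009,0.052,0,0,0,0.017;0.009,0.052,0,0,0,0;0.009,0.052,0,0,0,0;0.009,0.052,0,0,0,0;0.008,0.052,0.03,0,0,0' > path.dat && python3 inch.py path.dat>/dev/null
echo '0,0,0.03,0,0,0;0,0,0.02,0,0,0;0,0,0,0,0,0;0,0,0,0,0,0' > path.dat && python3 inch.py path.dat>/dev/null
python3 d.py .546 -.324 .034 -.2; python3 look.py 3; python3 - <<'E'
import cv2,numpy as np
t=cv2.imread("pics/top_3.png"); s=cv2.imread("pics/scene_3.png")
cv2.imwrite("pics/v3.png",np.hstack([cv2.resize(t[150:290,210:410],(400,280)),cv2.resize(s[150:290,210:410],(400,280))]))
E
```

```text
t38.0 tcp [ 0.5434 -0.3224  0.1194] phi -0.199 w 0.0843 q7 -1.38
tool delta [0.0026 0.001  0.0854]
rotvec [ 0.     -0.0032  0.0006]
```

View pics/v3.png

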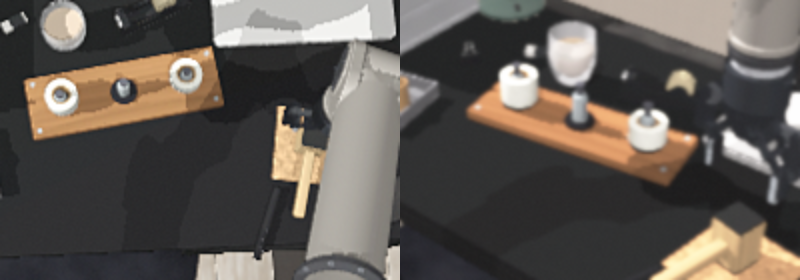

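Both rolls sit on their spindles, left at (62,97) and right at (186,74), and the middle spindle is empty. Next I grip the mallet head.

```bash
echo '0.0026,0.001,0.03,0,-0.003,0;0,0,0.03,0,0,0;0,0,0.025,0,0,0;0,0,0,0,0,0;0,0,0,0,0,0' > path.dat && python3 inch.py path.dat; python3 d.py .546 -.324 .034 -.2
echo '0,0,0,0,0,0;0,0,0,0,0,0;0,0,0,0,0,0;0,0,0,0,0,0;0,0,0,0,0,0' > path.dat && python3 inch.py path.dat 0
python3 d.py; echo '0,0,-0.03,0,0,0;0,0,-0.05,0,0,0;0,0,-0.05,0,0,0;0,0,0,0,0,0;0,0,0,0,0,0' > path.dat && python3 inch.py path.dat; python3 d.py .667 -.113 .14 -.2
```

```text
time: 38.75
tcp_pos: [0.5456, -0.3249, 0.0347]
ee_rot: [0.0, 0.995, -0.1, 0.0]
wrist_force: [-0.6, -0.9, 0.3]
gripper_width: 0.0839
gripper_force: 0.0
t38.8 tcp [ 0.5456 -0.3249  0.0347] phi -0.201 w 0.0839 q7 -1.41
tool delta [ 0.0002 -0.001   0.0007]
rotvec [ 0.0005 -0.0006 -0.0012]
time: 39.38
tcp_pos: [0.5453, -0.3244, 0.0344]
ee_rot: [-0.0, 0.995, -0.1, -0.0]
wrist_force: [-0.5, 1.9, 5.6]
gripper_width: 0.0456
gripper_force: 61.8
t39.4 tcp [ 0.5453 -0.3244  0.0344] phi -0.201 w 0.0456 q7 -1.41
time: 40.0
tcp_pos: [0.5434, -0.3243, 0.1618]
ee_rot: [-0.001, 0.995, -0.101, -0.002]
wrist_force: [0.0, 0.4, -3.7]
gripper_width: 0.0456
gripper_force: 61.8
t40.0 tcp [ 0.5434 -0.3243  0.1618] phi -0.202 w 0.0456 q7 -1.38
tool delta [ 0.0789 -0.2317  0.0216]
rotvec [-0.0006  0.0045 -0.0016]
```

```bash
echo '0.018,-0.05,0,0,0,0;0.018,-0.052,0,0,0,0;0.018,-0.052,0,0,0,0;0.015,-0.045,0,0,0,0;0.01,-0.032,0,0,0,0' > path.dat && python3 inch.py path.dat>/dev/null
echo '0,0,0,0,0,0;0,0,0,0,0,0;0,0,0,0,0,0' > path.dat && python3 inch.py path.dat>/dev/null;python3 d.py .667 -.113 .125 -.2
```

```text
t41.0 tcp [ 0.667  -0.1162  0.1618] phi -0.204 w 0.0457 q7 -1.77
tool delta [-0.0005 -0.0031  0.0368]
rotvec [ 0.0012  0.0041 -0.0041]
```

```bash
echo '-0.0005,-0.003,0.02,0,0.004,-0.004;0,0,0.017,0,0,0;0,0,0,0,0,0;0,0,0,0,0,0' > path.dat && python3 inch.py path.dat; python3 d.py .667 -.113 .103 -.2
echo '0,0,0.011,0,0,0;0,0,0.011,0,0,0;0,0,0,0,0,0;0,0,0,0,0,0' > path.dat && python3 inch.py path.dat; python3 d.py
```

```text
time: 41.5
tcp_pos: [0.6686, -0.1116, 0.1263]
ee_rot: [0.0, 0.995, -0.099, 0.001]
wrist_force: [0.9, -0.2, -2.4]
gripper_width: 0.0459
gripper_force: 61.8
t41.5 tcp [ 0.6686 -0.1116  0.1263] phi -0.198 w 0.0459 q7 -1.78
tool delta [-0.0014  0.0017  0.0233]
rotvec [-0.0001 -0.0026  0.0018]
time: 42.0
tcp_pos: [0.6693, -0.1111, 0.1044]
ee_rot: [-0.0, 0.995, -0.099, 0.002]
wrist_force: [1.9, 0.3, 0.7]
gripper_width: 0.0457
gripper_force: 62.3
t42.0 tcp [ 0.6693 -0.1111  0.1044] phi -0.197 w 0.0457 q7 -1.78
```

```bash
echo '0,0,0.003,0,0,0;0,0,0,0,0,0' > path.dat && python3 inch.py path.dat
echo '0,0,-0.03,0,0,0;0,0,-0.03,0,0,0;0,0,0,0,0,0;0,0,0,0,0,0' > path.dat && python3 inch.py path.dat; python3 d.py .636 .105 .16 -.2
```

```text
time: 42.25
tcp_pos: [0.6697, -0.1111, 0.1042]
ee_rot: [0.0, 0.995, -0.099, 0.003]
wrist_force: [-2.0, -0.1, 13.1]
gripper_width: 0.0457
gripper_force: 63.5
time: 42.75
tcp_pos: [0.6668, -0.1109, 0.1588]
ee_rot: [-0.0, 0.995, -0.099, -0.001]
wrist_force: [-0.1, -1.2, -2.6]
gripper_width: 0.0453
gripper_force: 62.0
t42.8 tcp [ 0.6668 -0.1109  0.1588] phi -0.197 w 0.0453 q7 -1.77
tool delta [-0.0725 -0.2057 -0.0011]
rotvec [0.0001 0.0017 0.0026]
```

Firm stop at full travel. Now the left pin.

```bash
echo '-0.017,-0.05,0,0,0,0;-0.018,-0.05,0,0,0,0;-0.018,-0.05,0,0,0,0;-0.015,-0.04,0,0,0,0;-0.0045,-0.016,0,0,0,0' > path.dat && python3 inch.py path.dat>/dev/null
echo '0,0,0,0,0,0;0,0,0,0,0,0;0,0,0,0,0,0' > path.dat && python3 inch.py path.dat>/dev/null;python3 d.py .636 .105 .125 -.2
```

```text
t43.8 tcp [0.638  0.1024 0.1605] phi -0.201 w 0.0453 q7 -2.12
tool delta [-0.0025 -0.0022  0.0355]
rotvec [ 0.0011 -0.002  -0.0011]
```

```bash
echo '-0.0025,-0.002,0.018,0,0,0;0,0,0.017,0,0,0;0,0,0,0,0,0;0,0,0,0,0,0' > path.dat && python3 inch.py path.dat; python3 d.py .636 .105 .103 -.2
echo '0,0,0.011,0,0,0;0,0,0.011,0,0,0;0,0,0.003,0,0,0;0,0,0,0,0,0;0,0,0,0,0,0' > path.dat && python3 inch.py path.dat; python3 d.py
echo '0,0,-0.03,0,0,0;0,0,-0.03,0,0,0;0,0,0,0,0,0;0,0,0,0,0,0' > path.dat && python3 inch.py path.dat; python3 d.py .541 -.331 .16 -.2
```

```text
time: 44.25
tcp_pos: [0.6357, 0.1077, 0.1257]
ee_rot: [-0.0, 0.995, -0.099, 0.001]
wrist_force: [-0.6, 0.3, -2.0]
gripper_width: 0.0452
gripper_force: 61.9
t44.2 tcp [0.6357 0.1077 0.1257] phi -0.197 w 0.0452 q7 -2.14
tool delta [0.0008 0.0026 0.0227]
rotvec [-0.0002 -0.0018  0.0026]
time: 44.88
tcp_pos: [0.6367, 0.1079, 0.1042]
ee_rot: [-0.0, 0.995, -0.099, 0.002]
wrist_force: [-4.4, -1.6, 15.4]
gripper_width: 0.0457
gripper_force: 63.8
t44.9 tcp [0.6367 0.1079 0.1042] phi -0.198 w 0.0457 q7 -2.14
time: 45.38
tcp_pos: [0.6344, 0.1073, 0.159]
ee_rot: [0.0, 0.995, -0.099, -0.0]
wrist_force: [-1.1, 0.8, -3.7]
gripper_width: 0.0458
gripper_force: 62.1
t45.4 tcp [0.6344 0.1073 0.159 ] phi -0.197 w 0.0458 q7 -2.13
tool delta [-0.0056  0.4481 -0.0005]
rotvec [0.001  0.0006 0.0025]
```

```bash
echo '0,0.055,0,0,0,0;0,0.055,0,0,0,0;0,0.055,0,0,0,0;0,0.055,0,0,0,0;0,0.055,0,0,0,0' > path.dat && python3 inch.py path.dat>/dev/null
echo '0,0.055,0,0,0,0;0,0.055,0,0,0,0;-0.005,0.05,0,0,0,0;0,0.012,0,0,0,0;0,0,0,0,0,0' > path.dat && python3 inch.py path.dat>/dev/null
echo '0,0,0,0,0,0;0,0,0,0,0,0' > path.dat && python3 inch.py path.dat>/dev/null;python3 d.py .541 -.331 .0345 -.2
```

```text
t46.9 tcp [ 0.5438 -0.3274  0.1605] phi -0.194 w 0.0454 q7 -1.36
tool delta [-0.0022  0.0042  0.126 ]
rotvec [-0.0013 -0.0017  0.0058]
```

```bash
echo '-0.002,0.004,0.04,-0.001,-0.002,0;0,0,0.04,0,0,0;0,0,0.03,0,0,0;0,0,0.012,0,0,0;0,0,0,0,0,0' > path.dat && python3 inch.py path.dat; echo '0,0,0,0,0,0;0,0,0,0,0,0' > path.dat && python3 inch.py path.dat; python3 d.py .541 -.331 .0345 -.2
```

```text
time: 47.5
tcp_pos: [0.5405, -0.3325, 0.0385]
ee_rot: [0.0, 0.995, -0.098, -0.0]
wrist_force: [0.5, -0.6, -3.0]
gripper_width: 0.046
gripper_force: 62.1
time: 47.75
tcp_pos: [0.5413, -0.3338, 0.0403]
ee_rot: [0.001, 0.995, -0.099, 0.001]
wrist_force: [0.4, 0.6, -3.7]
gripper_width: 0.0454
gripper_force: 62.1
t47.8 tcp [ 0.5413 -0.3338  0.0403] phi -0.197 w 0.0454 q7 -1.38
tool delta [-0.0009 -0.0027  0.0058]
rotvec [ 0.0016 -0.0026  0.0025]
```

```bash
echo '0,0,0.004,0.001,-0.002,0;0,0,0.003,0,0,0;0,0,0,0,0,0;0,0,0,0,0,0' > path.dat && python3 inch.py path.dat; 
python3 d.py .541 -.331 .0345 -.2
```

```text
time: 48.25
tcp_pos: [0.5408, -0.3336, 0.0344]
ee_rot: [0.0, 0.995, -0.099, -0.001]
wrist_force: [-3.1, 2.7, 11.9]
gripper_width: 0.0459
gripper_force: 63.6
t48.2 tcp [ 0.5408 -0.3336  0.0344] phi -0.198 w 0.0459 q7 -1.38
tool delta [-0.0003 -0.0026 -0.0001]
rotvec [0.0004 0.001  0.0023]
```

```bash
echo '0,0,0,0,0,0;0,0,0,0,0,0;0,0,0,0,0,0;0,0,-0.02,0,0,0;0,0,-0.04,0,0,0' > path.dat && python3 inch.py path.dat .08
echo '0,0,-0.05,0,0,0;0,0,-0.05,0,0,0;-0.03,0.05,0,0,0,0;-0.03,0.05,0,0,0,0;-0.03,0.05,0,0,0,0' > path.dat && python3 inch.py path.dat
echo '-0.03,0.05,0,0,0,0;-0.03,0.05,0,0,0,0;0,0,0,0,0,0;0,0,0,0,0,0' > path.dat && python3 inch.py path.dat; python3 look.py 4
python3 - <<'E'
import cv2,numpy as np
t=cv2.imread("pics/top_4.png"); s=cv2.imread("pics/scene_4.png")
cv2.imwrite("pics/v4.png",np.vstack([cv2.resize(t[160:260,140:400],(780,300),interpolation=2),cv2.resize(s[160:260,160:420],(780,300),interpolation=2)]))
E
```

```text
time: 48.88
tcp_pos: [0.5393, -0.3327, 0.0917]
ee_rot: [-0.001, 0.995, -0.099, -0.002]
wrist_force: [0.8, 0.7, 1.1]
gripper_width: 0.0799
gripper_force: 0.0
time: 49.5
tcp_pos: [0.422, -0.4642, 0.1939]
ee_rot: [0.001, 0.995, -0.098, 0.0]
wrist_force: [0.6, -0.1, 0.5]
gripper_width: 0.0799
gripper_force: 0.0
time: 50.0
tcp_pos: [0.3449, -0.5489, 0.193]
ee_rot: [-0.0, 0.995, -0.099, -0.0]
wrist_force: [-0.0, -0.0, -0.7]
gripper_width: 0.0798
gripper_force: 0.0
```

View pics/v4.png

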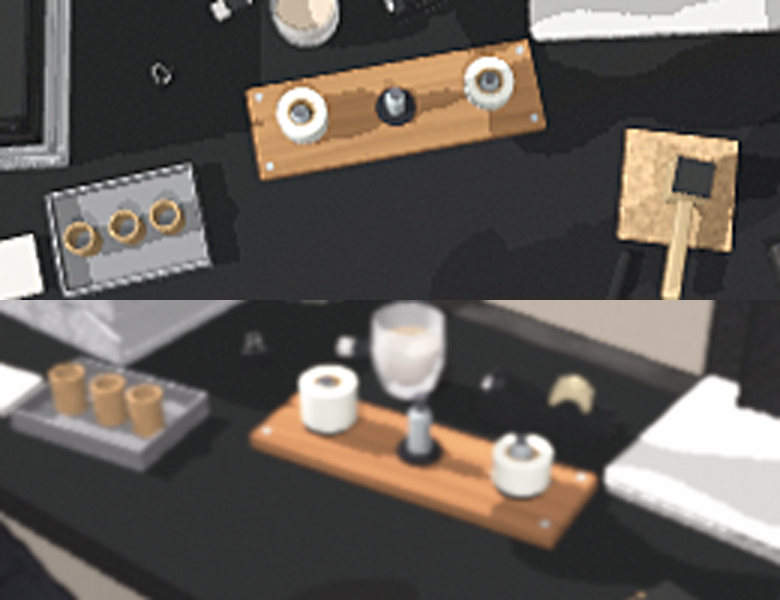

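The pins are down on both loaded spindles at (302,113) and (489,80), and the middle pin is still up at (397,100). The three cores stand in the tray and the mallet stands on its mat at (693,177), so I'm handing the job in.

```bash
python3 -c "
from workcell import r, camrig, workorder, sensors
print(workorder.close_job())"
```

```text
the job is handed in; nothing more can be done
None
```

I handed the job in at about 50 s: all three cores are in the tray, both rolls are home on the left and right spindles with their pins locked down, the empty middle spindle's pin is still up, and the mallet is back on its mat; the hand-in returned no verdict, so this rests on my last pictures and force readings.

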